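Seat a bevelled offcut in the cutting sled and hold it with one diagonal push

ROBOT

A 6-joint arm with a two-finger parallel gripper is mounted at the origin on the work surface. World frame = base frame: x ahead of the robot, y to its left, z up, the work surface at z = 0. Lengths are in m, angles in degrees, forces in N, time in s.
With the tool pointing down it reaches from about 0.25 to 0.725 m from the base axis. Payload 9.7 kg.
Tool frame: the origin (TCP) lies at the very end of the fingers, on their centre line; the grasp point (between the pads) lies 19 mm behind it; y points along the fingers, z is the direction in which the jaws open and shut, and the axes are right-handed (so a half turn about y gives the same grasp; the last joint's range is limited). The gripper opens to 85 mm and grips with 20 to 120 N. Pads are 22 mm wide; open, the fingers measure 114 mm over their backs; the gripper's body (76 mm by 85 mm) begins 54 mm behind the grasp point. The pads swing forward as they close: fully open they stand 13 mm farther back than shut.
Start: joints at [71.562, 4.979, 10.078, 95.1, 0, 90], TCP at [0.174, 0.522, 0.231] pointing down, gripper open.
Joint ranges: [-179.16, 179.16], [-48.56, 103.87], [-65.8, 70.77], [-126.05, 130.52], [-82.76, 87.17], [-180, 180]. Speed limits (degrees/s): [127.2, 127.2, 147.25, 180, 180, 180].

INTERFACE

Orientations are given as [roll, pitch, yaw] about the fixed x, y, z axes, in that order (R = Rz(yaw) Ry(pitch) Rx(roll)).
In Python, from bench import state, cams, robot gives the robot as it stands.
- The arm moves only by the shell command python3 -m crank 'ROWS' [OPENING] [FORCE]. ROWS is JSON, a list that holds one entry, the list of rows, each a list of 4 numbers: the shift along the tool's x, y, z in units of 0.5 m (1.0 is 0.5 m), then the turn about the tool's y in units of 360 degrees (1.0 is 360 degrees). A call has 1 to 12 rows; each row is the pose to reach, as a shift and turn from the pose commanded when the call began, along the tool's axes at that moment, turning the shorter way round; what a row does not reach only later rows make up. A row lasts 1/10 s, in which the tool goes at most 50 mm and 8.59 degrees, less where a joint would pass 70% of its speed; a pose out of reach is approached as far as the arm can. A call with a number of a shift or a turn outside -1 to 1 is refused whole. A call with a gripper value outside its range is refused whole. OPENING is the gripper's target within -1 to 1 (fully open at 1, half-way at 0, shut at -1), set as the call begins (- or left out, the last holds). The fingers move at their own pace and stop on an object; FORCE is the grip in N (left out, the last holds). Time passes only in rows, so rows that repeat a pose let the fingers close. It gives the time, the measured TCP pose, the force and the opening at its end, in the units of the state.
- state(): the state, without advancing time (a new reading comes with each control period).
- cams.read_camera(name): name is "scene" or "side" or "wrist"; returns a dict with "pixels" (384x512x3 uint8, blue, green, red), "depth" (384x512 float32, m along the optical axis (not along the pixel's ray), 0 where there is no reading), "camera_matrix" (3x3 intrinsics, pixels), "distortion" ([k1, k2, p1, p2, k3] as OpenCV has them; the pictures are not rectified), "rvec" (rotation vector, rad) and "tvec" (3), from world to camera coordinates, as OpenCV has them. Camera axes: x right, y down, z forward; pixel columns grow to the right and rows downward; lengths in m; the calibration is good to about 2 mm. A picture is of the moment at which its call begins.
- robot.finish_job(): hands the job in, once; it reports no verdict.
Trained networks look in the newest picture that a camera, given by its name, has taken for a name from the list of things; names that differ only in an ending like _2 or _b are one class to them, and where a whole thing is asked for, a point or a joint stands for the part that bears it (a point fixed in the world has none). Each returns a list of dicts, best first, with "confidence" (0 to 1); they miss things now and then, are a little off and sometimes report something else, mostly with a low value. They report only what shows in the picture. A call takes as long as a camera call. They do not tell look-alikes from the thing itself.
- cams.spot_in(camera, thing): "box" ([centre column, centre row, width, height] as shares, 0 to 1, of the picture: columns of its width, rows of its height, round what is visible of it).
The state is a dict: "t": time; "joint_pos": joint angles; "qd": joint speeds; "joint_torque": joint torques, N m; "position": TCP position; "tcp_rot": TCP orientation; "force": force on the tool from outside, world axes, zero at the start; "moment": the same for the moment, N m; "finger_gap": finger opening in m.
Only numpy, scipy, OpenCV 4.12 (cv2) and the standard library are available. Lean on these libraries where they do the work, as an engineer would, in place of code of your own. Each camera call takes 0.05 s, during which the arm holds its last target.

TASK

Lay the dark bevelled offcut on the bed of the cutting sled, bevel up and facing away from the fence, its square back tight against the fence and its left end (seen from the robot) tight against the red stop block. Then hold it there for the cut with one firm diagonal push of the gripper, down onto the bed and into the fence at once, and finish while still pushing: do not let go. Do not shift the stop block along the fence, and leave the try square, pencil, mallet and jar alone.

Things in the scene. Friction and masses are not known exactly. Their poses are not given: they have to be found in the camera images.
- offcut: Loose dark walnut block, 50 (x) by 110 (y) by 40 mm high, about 0.14 kg, lying bevel up. Origin: centre of underside, z up. Back: flat face at +x; left end: +y. A pale, fresh-cut 45 degree bevel, 14 by 14 mm, runs along the whole front top edge (-x): upright front face 26 mm high, flat top 36 mm wide. Seated, its axes are parallel to the sled's.
- offcut_corner (a point): The offcut's lower corner of back and left end: offcut frame (25, 55, 0) mm. It meets stop_corner when seated.
- offcut_bevel (a point): Middle of the bevel face: offcut frame (-18, 0, 33) mm. The bevel faces -x and up at 45 degrees, so a push along +x and down by equal parts is square to it.
- sled: Cutting sled fixed to the bench. Origin at the centre of its underside, z up, yaw up to about 0.25 rad. Overall 220 mm (x) by 340 mm (y).
- bed: Waxed plywood bed of the sled, the same origin and axes as the sled, covering its whole 220 by 340 mm; its top is 12 mm above the bench. The offcut slides easily on it (friction about 0.35), but still takes part of a sideways push: pressing mostly downwards leaves the fence unloaded.
- fence: Light wooden fence, fixed along the sled's far (+x) edge, the same origin and axes as the sled. It is 25 mm thick and runs the full 340 mm along y; its working face looks to -x at x = 85 mm, and its top is 45 mm above the bed.
- stop_corner (a point): Where bed, fence and the stop block's working face meet: the sled's x = 85 mm, 12 mm above the bench. Axes as the sled's. The red stop block lies on its +y side. Where it is clamped along y differs from start to start.
- stop: Red stop block clamped on the fence; origin 85 mm to -x, 20 mm to -y of stop_corner, at bench height. From stop_corner it is 30 mm long along +y and reaches 45 mm out from the fence (-x), 1 to 37 mm above the bed; its yoke goes over the fence to 54 mm, a black knob to 68 mm above the bed. It slips along the fence only above some 50 N.
- square: Try square lying on the bench: wooden stock 18 by 100 by 16 mm, origin at the centre of the stock's underside, steel blade 130 mm along +x. Leave alone.
- pencil: Flat yellow carpenter's pencil, 15 by 140 by 8 mm, lying along its y, origin under its middle. Leave alone.
- jar: Amber screw jar with a white cap, 66 mm across, 85 mm high, origin at the centre of its underside. Leave alone.
- mallet: Wooden mallet lying flat: head 70 by 120 by 55 mm centred 90 mm along +x of its origin, handle along -x to 145 mm; origin at bench height. Leave alone.
Things that resemble listed ones, but are neither listed nor needed, are in the scene too. What is meant by the offcut is not orange or purple, and is the larger of those in its own colour.

How it is judged (in metres and radians):
At the end, for the whole second after the job is handed in: Offcut at rest, flat on the bed (3 mm, 0.04 rad), bevel away from the fence, back within 3 mm of the fence and parallel within 0.035 rad, left end within 4 mm of the stop; fingers push it with over 4 N, and it presses the fence with over 2 N and the bed with over 4 N (x of offcut_corner in the frame of stop_corner between -0.003 and 0.003 m and y of offcut_corner in the frame of stop_corner between -0.004 and 0.003 m and z of offcut_corner in the frame of stop_corner between -0.003 and 0.003 m and angle between the y axis of offcut and the y axis of stop_corner, either way round below 0.035 rad and angle between offcut's own z axis and vertical below 0.04 rad and contact force between offcut and fence above 2 N and contact force between offcut and bed above 4 N and contact force between the fingers and offcut above 4 N and linear speed of offcut below 0.01 m/s); the arm keeps its last pose, push and grip.
It fails at once if the stop block is shifted along the fence by more than 4 mm (distance of stop_corner from where it was at the start of the episode above 0.004 m).
It fails at once if the try square is disturbed (moved over 20 mm) (distance of square from where it was at the start of the episode above 0.02 m).
It fails at once if the pencil is disturbed (moved over 20 mm) (distance of pencil from where it was at the start of the episode above 0.02 m).
It fails at once if the jar is disturbed (moved over 20 mm) (distance of jar from where it was at the start of the episode above 0.02 m).
It fails at once if the mallet is disturbed (moved over 20 mm) (distance of mallet from where it was at the start of the episode above 0.02 m).
It also fails if it takes over 61 s, if anything falls off the work surface, if the arm or the gripper's body presses on something with over 40 N, if the wrist force passes 120 N, or if a joint passes its speed limit or range.

## Working session

There is one attempt and no reset: what is moved stays moved. The work goes in short steps, Python scripts to look and compute and a shell command to move; the robot and the scene stay as the last step left them, time stands still between calls to the robot, and variables do not carry over. Pictures are saved under pics/ and viewed, and the job is handed in when it is done.

```bash
ls; mkdir -p pics
python3 - <<'E'
from bench import state,cams,robot
import cv2
s=state()
for k in s: print(k,s[k])
for c in ("scene","side"):
    d=cams.read_camera(c); cv2.imwrite(f"pics/{c}0.png",d["pixels"])
    print(c,d["camera_matrix"],d["distortion"],d["rvec"],d["tvec"])
    for n in ("offcut","sled","fence","stop","square","pencil","jar","mallet"):
        print(n,[(round(x["confidence"],2),[round(v*w) for v,w in zip(x["box"],(512,384,512,384))]) for x in cams.spot_in(c,n)])
E
```

```text
pics
t 0.0
joint_pos [7.15615707e+01 5.01213002e+00 1.00336604e+01 9.50987176e+01
 1.62216288e-03 9.00000886e+01]
qd [ 0.03127195  0.02026835 -0.055731   -0.0122355  -0.03781862 -0.03156906]
joint_torque [-8.01509887e-04 -5.20386636e+01  4.64805579e+01  1.62046461e-02
 -9.09073674e-05 -2.79171826e-05]
position [0.17387762 0.52155277 0.23056607]
tcp_rot [-9.00771873e+01  1.62204208e-03 -1.84385200e+01]
force [ 0.05973466 -0.19427754  0.54631425]
moment [ 0.00134114 -0.01508258  0.0050259 ]
finger_gap 0.08555308521905064
scene [[454.97870553   0.         258.77770591]
 [  0.         454.97870553 193.27494011]
 [  0.           0.           1.        ]] [-0.00680203  0.          0.          0.          0.        ] [ 2.09844525  1.29451043 -0.52299547] [-0.26972249 -0.31545312  1.86568291]
offcut [(0.97, [117, 214, 35, 31]), (0.8, [211, 244, 19, 25]), (0.78, [127, 253, 18, 23]), (0.56, [166, 227, 38, 14])]
sled [(0.75, [281, 200, 115, 67])]
fence [(0.85, [288, 213, 102, 35])]
stop [(0.84, [311, 199, 19, 27])]
square [(0.98, [187, 295, 34, 55])]
pencil []
jar []
mallet [(0.77, [388, 174, 64, 57])]
side [[492.13385181   0.         264.32446575]
 [  0.         492.13385181 191.67848254]
 [  0.           0.           1.        ]] [-0.00960036  0.          0.          0.          0.        ] [ 2.14582282 -0.41817576  0.2328627 ] [-0.45897089  0.18009406  1.30151287]
offcut [(0.95, [336, 241, 30, 16]), (0.66, [311, 278, 20, 43]), (0.58, [361, 312, 33, 18]), (0.58, [290, 333, 44, 54]), (0.44, [400, 264, 59, 31])]
sled []
fence [(0.98, [301, 187, 34, 68])]
stop [(0.7, [289, 167, 27, 21])]
square [(0.76, [400, 263, 60, 30])]
pencil []
jar [(0.95, [177, 146, 17, 34])]
mallet [(0.89, [252, 130, 75, 28])]
```

View pics/scene0.png

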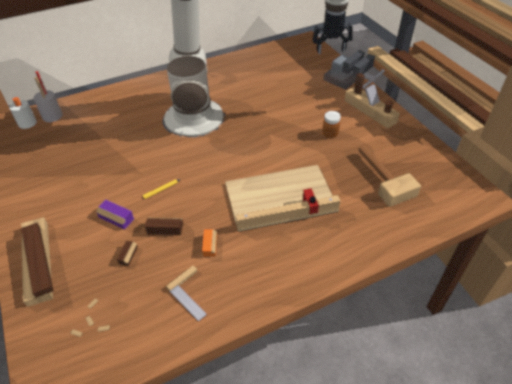

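View pics/side0.png

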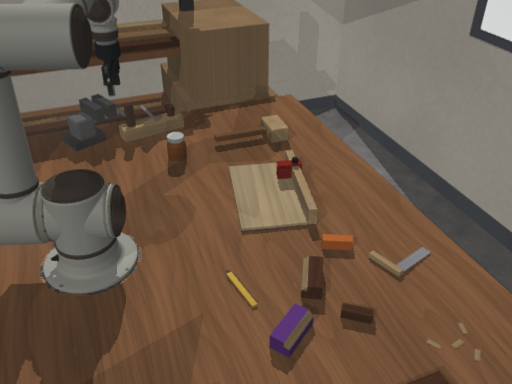

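Candidates for the offcut are the dark block at scene (165,227) / side (312,278), the smaller dark block at scene (127,253), the purple one at (115,214) and the orange one at (209,243). The larger dark one at (165,227) fits, since it is not orange or purple. I'll confirm it in an enlarged crop and measure it.

```bash
cat > h.py <<'E'
import numpy as np,cv2
from bench import state,cams,robot
def cloud(d):
    K,D=d["camera_matrix"],d["distortion"]
    h,w=d["depth"].shape
    u,v=np.meshgrid(np.arange(w,dtype=np.float32),np.arange(h,dtype=np.float32))
    n=cv2.undistortPoints(np.stack([u.ravel(),v.ravel()],1)[:,None],K,np.array(D)).reshape(h,w,2)
    z=d["depth"]; P=np.dstack([n[...,0]*z,n[...,1]*z,z])
    R=cv2.Rodrigues(np.array(d["rvec"]))[0]
    W=(P-np.array(d["tvec"]).ravel())@R
    W[z<=0]=np.nan
    return W
def proj(d,p):
    return cv2.projectPoints(np.array(p,float).reshape(-1,3),np.array(d["rvec"]),np.array(d["tvec"]),d["camera_matrix"],np.array(d["distortion"]))[0].reshape(-1,2)
E
python3 - <<'E'
from h import *
a=cams.read_camera("scene");b=cams.read_camera("side")
A=cloud(a);B=cloud(b)
for nm,C,pts in(("scene",A,[(165,225),(127,250),(209,240),(115,212),(260,195),(310,207),(230,188),(318,170),(237,228),(338,208),(190,180)]),("side",B,[(312,278),(318,278),(305,278),(357,314),(337,242),(270,195),(307,200),(285,170),(232,168),(238,228),(314,218),(220,250)])):
    for u,v in pts: print(nm,u,v,C[v,u].round(4))
ca=cv2.resize(a["pixels"][190:280,85:235],None,fx=4,fy=4,interpolation=cv2.INTER_CUBIC)
cb=cv2.resize(b["pixels"][230:350,255:395],None,fx=4,fy=4,interpolation=cv2.INTER_CUBIC)
cv2.imwrite("pics/c1.png",ca);cv2.imwrite("pics/c2.png",cb)
E
```

```text
scene 165 225 [ 0.526  -0.2883  0.0377]
scene 127 250 [ 0.5572 -0.4215  0.0265]
scene 209 240 [ 0.6358 -0.1846  0.0273]
scene 115 212 [ 0.4052 -0.416   0.0424]
scene 260 195 [0.525  0.0459 0.0103]
scene 310 207 [0.6854 0.144  0.0612]
scene 230 188 [ 0.4454 -0.0308  0.007 ]
scene 318 170 [0.5093 0.286  0.0082]
scene 237 228 [ 0.6195 -0.0833  0.0102]
scene 338 208 [0.7002 0.2452 0.0183]
scene 190 180 [ 0.3438 -0.1408  0.0055]
side 312 278 [ 0.4917 -0.3146  0.0417]
side 318 278 [ 0.5054 -0.3198  0.0414]
side 305 278 [ 0.4805 -0.3001  0.0325]
side 357 314 [ 0.545  -0.4401  0.0227]
side 337 242 [ 0.6271 -0.2003  0.0225]
side 270 195 [0.5504 0.0853 0.0116]
side 307 200 [ 0.6137 -0.0397  0.0592]
side 285 170 [0.6325 0.1559 0.0434]
side 232 168 [0.492  0.2765 0.013 ]
side 238 228 [ 0.4067 -0.0186  0.0005]
side 314 218 [ 0.6175 -0.0823  0.0226]
side 220 250 [ 0.3292 -0.0893 -0.    ]
```

View pics/c1.png

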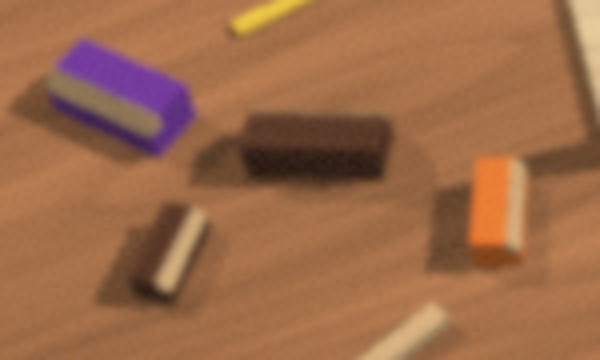

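View pics/c2.png

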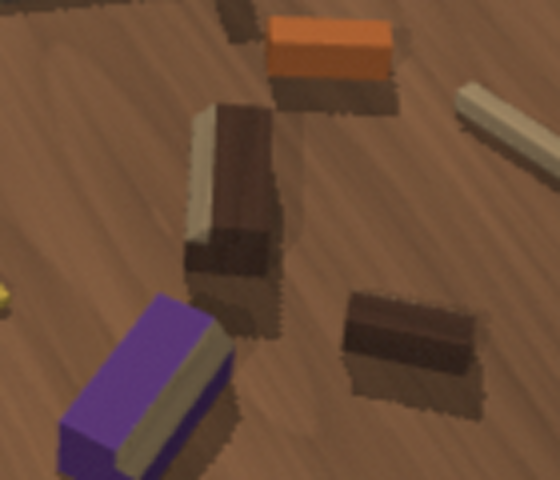

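The larger dark block at c2 (230,190) has its pale bevel facing the robot, so it is the offcut. The other dark block is clearly smaller. Next I'll fit its pose and the sled's from the clouds.

```bash
cat >> h.py <<'E'
def rect(P):
    r=cv2.minAreaRect((P[:,:2]*1000).astype(np.float32)); return r
def sel(W,x0,x1,y0,y1,z0,z1):
    with np.errstate(invalid='ignore'):
        m=(W[...,0]>x0)&(W[...,0]<x1)&(W[...,1]>y0)&(W[...,1]<y1)&(W[...,2]>z0)&(W[...,2]<z1)
    return m
E
python3 - <<'E'
from h import *
for n in("scene","side"):
    d=cams.read_camera(n);W=cloud(d)
    m=sel(W,.44,.58,-.37,-.22,.034,.05);print(n,"off top",m.sum(),rect(W[m]),np.median(W[m],0))
    m=sel(W,.35,.75,-.14,.35,.048,.062);print(" fence top",m.sum(),rect(W[m]),np.median(W[m],0))
    m=sel(W,.35,.75,-.14,.35,.006,.018);print(" bed",m.sum(),rect(W[m]),np.median(W[m],0))
    hsv=cv2.cvtColor(d["pixels"],cv2.COLOR_BGR2HSV)
    red=((hsv[...,0]<6)|(hsv[...,0]>174))&(hsv[...,1]>170)
    m=sel(W,.45,.75,.05,.3,.0,.1)&red;print(" red",m.sum(),rect(W[m]),W[m].min(0),W[m].max(0))
E
```

```text
scene off top 345 ((513.1079711914062, -292.5284423828125), (111.1863784790039, 44.1513557434082), 62.74858474731445) [ 0.51401603 -0.29336975  0.03882391]
 fence top 767 ((648.493896484375, 83.98793029785156), (338.56414794921875, 79.10762786865234), 84.74058532714844) [0.65067045 0.07607265 0.05551144]
 bed 3330 ((535.1956176757812, 115.9215087890625), (358.11346435546875, 445.6131896972656), 3.0582311153411865) [0.53113814 0.0974771  0.01105354]
 red 151 ((656.1685180664062, 162.08242797851562), (26.828083038330078, 79.37641906738281), 79.46728515625) [0.61712262 0.14261719 0.03267311] [0.69429263 0.18114676 0.08047462]
side off top 562 ((506.93377685546875, -292.7851867675781), (115.86234283447266, 42.6805419921875), 62.23451614379883) [ 0.50631238 -0.29721632  0.0397101 ]
 fence top 543 ((630.796630859375, 88.48300170898438), (346.9135437011719, 77.45832824707031), 76.26566314697266) [0.63789256 0.05300793 0.05680068]
 bed 3872 ((557.3560180664062, 115.36749267578125), (457.69580078125, 362.8544921875), 88.40328216552734) [0.53427737 0.07313634 0.01229349]
 red 221 ((646.626220703125, 160.0968475341797), (35.88462448120117, 74.84589385986328), 75.21394348144531) [0.6073894  0.1413535  0.01484493] [0.68304002 0.18310828 0.07099453]
```

```bash
cat >> h.py <<'E'
from scipy.spatial.transform import Rotation as Ro
def plan(target,yaw,s=None):
    s=s or state()
    R=Ro.from_euler('xyz',s["tcp_rot"],degrees=True).as_matrix()
    sh=R.T@(np.array(target)-s["position"])/.5
    cy=s["tcp_rot"][2]; dy=(yaw-cy+180)%360-180
    print("from",np.round(s["position"],4),np.round(s["tcp_rot"],2),"row",np.round(sh,4),round(-dy/360,4),"dist mm",np.linalg.norm(sh)*500)
E
python3 -c "
from h import *
plan([.45,.03,.36],-100)"
```

```text
from [0.174  0.5218 0.2313] [-90.     0.   -18.44] row [ 0.8348 -0.2574 -0.7584] 0.2266 dist mm 578.446463312067
```

```bash
python3 -m crank '[[[0.07,-0.06,-0.06,0.02],[0.15,-0.12,-0.13,0.04],[0.22,-0.18,-0.2,0.06],[0.29,-0.22,-0.26,0.08],[0.36,-0.257,-0.33,0.1],[0.43,-0.257,-0.39,0.12],[0.5,-0.257,-0.45,0.14],[0.57,-0.257,-0.52,0.16],[0.64,-0.257,-0.58,0.18],[0.71,-0.257,-0.65,0.2],[0.78,-0.257,-0.71,0.22],[0.835,-0.257,-0.758,0.227]]]' 1 40
python3 - <<'E'
from h import *
d=cams.read_camera("wrist");cv2.imwrite("pics/w1.png",d["pixels"])
print(state()["position"],state()["tcp_rot"],state()["joint_pos"])
E
```

```text
t: 2.3
position: [0.4507, 0.0278, 0.36]
tcp_rot: [-90.0, 0.0, -100.5]
force: [1.1, 1.0, 1.3]
finger_gap: 0.0854
[0.45323794 0.02368764 0.3587246 ] [ -89.97477128   -0.1274524  -100.65779518] [  3.07324273  -3.07255131  16.58603131 109.66432758  -0.12979829
 103.73101637]
```

View pics/w1.png

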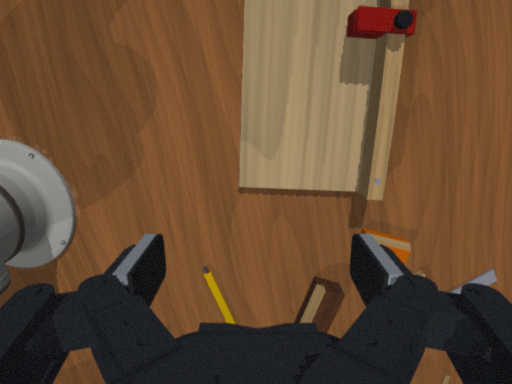

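The wrist view shows the sled, with its near-right corner at (240,187), the fence along (395,100) and the stop at (383,22). I'll fit their geometry here.

Run:
```python
from h import *
d=cams.read_camera("wrist");cv2.imwrite("pics/w2.png",cv2.resize(d["pixels"][0:210,220:440],None,fx=2.7,fy=2.7,interpolation=cv2.INTER_CUBIC))
np.savez("w2.npz",W=cloud(d),px=d["pixels"])
W=cloud(d)
print(state()["position"])
m=sel(W,.35,.75,-.14,.3,.05,.063);m[:,:355]=0;print("fence top",m.sum(),rect(W[m]),np.median(W[m],0))
F=W[m]
m=sel(W,.35,.75,-.14,.3,.008,.017);m[200:]=0;print("bed",m.sum(),rect(W[m]),np.median(W[m],0))
hsv=cv2.cvtColor(d["pixels"],cv2.COLOR_BGR2HSV)
red=((hsv[...,0]<6)|(hsv[...,0]>174))&(hsv[...,1]>150)&(np.arange(384)[:,None]<60)
P=W[red];P=P[~np.isnan(P[:,0])];print("red",len(P),P.min(0),P.max(0));print(np.histogram(P[:,2],np.arange(0,.1,.008)))
for lo,hi in((.046,.052),(.062,.072)):
    q=P[(P[:,2]>lo)&(P[:,2]<hi)];print(lo,len(q),rect(q) if len(q)>4 else 0)
# sectional boundaries: row profile of z
for r in(60,90,120,150,180):
    print(r,[ (c,*(W[r,c]*1000).round(0)) for c in range(345,410,4)])
```

```text
[0.45192132 0.02617992 0.35873856]
fence top 3317 ((641.4210205078125, 50.76420593261719), (270.35235595703125, 72.82666778564453), 87.37651062011719) [0.63819924 0.04800705 0.05759685]
bed 23128 ((535.523193359375, 80.22789001464844), (283.1319885253906, 196.55978393554688), 77.33805084228516) [0.5328088  0.08451438 0.0127172 ]
red 1554 [0.60609492 0.14288713 0.01565214] [0.6878257  0.18718996 0.08104377]
(array([   0,    1,   28,   68,   66,   84,  101,   59, 1128,   15,    4,
          0]), array([0.   , 0.008, 0.016, 0.024, 0.032, 0.04 , 0.048, 0.056, 0.064,
       0.072, 0.08 , 0.088, 0.096]))
0.046 129 ((631.9347534179688, 171.89059448242188), (36.362579345703125, 44.68214416503906), 75.52584075927734)
0.062 1153 ((647.75537109375, 164.9053955078125), (29.863929748535156, 79.3671875), 77.58380889892578)
60 [(345, np.float64(604.0), np.float64(122.0), np.float64(13.0)), (349, np.float64(610.0), np.float64(121.0), np.float64(13.0)), (353, np.float64(616.0), np.float64(120.0), np.float64(11.0)), (357, np.float64(622.0), np.float64(119.0), np.float64(12.0)), (361, np.float64(628.0)
[... 4335 characters left out ...]
loat64(48.0)), (369, np.float64(607.0), np.float64(-54.0), np.float64(58.0)), (373, np.float64(613.0), np.float64(-55.0), np.float64(57.0)), (377, np.float64(619.0), np.float64(-56.0), np.float64(59.0)), (381, np.float64(625.0), np.float64(-57.0), np.float64(58.0)), (385, np.float64(652.0), np.float64(-78.0), np.float64(0.0)), (389, np.float64(659.0), np.float64(-79.0), np.float64(1.0)), (393, np.float64(666.0), np.float64(-80.0), np.float64(1.0)), (397, np.float64(672.0), np.float64(-81.0), np.float64(1.0)), (401, np.float64(678.0), np.float64(-82.0), np.float64(2.0)), (405, np.float64(686.0), np.float64(-84.0), np.float64(0.0)), (409, np.float64(693.0), np.float64(-85.0), np.float64(0.0))]
```

View pics/w2.png

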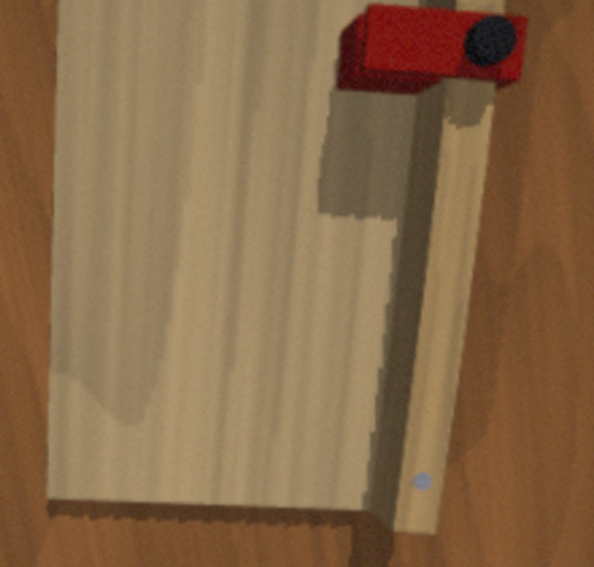

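Run:
```python
from h import *
D=np.load("w2.npz");W=D["W"];px=D["px"]
m=sel(W,.58,.66,-.08,.135,.022,.05);m[200:]=0
P=W[m]*1000
ok=np.ones(len(P),bool)
for _ in range(5):
    c=np.polyfit(P[ok,1],P[ok,0],1);r=P[:,0]-np.polyval(c,P[:,1]);ok=abs(r)<2.5
yaw=-np.degrees(np.arctan(c[0]));print("fence face x=",c,"n",ok.sum(),"yaw",yaw,r[ok].std())
# bed front edge
th=np.radians(yaw);ex=np.array([np.cos(th),np.sin(th)]);ey=np.array([-np.sin(th),np.cos(th)])
xf=(P[ok,:2]@ex).mean();print("fence face s=",xf)
B=W[sel(W,.35,.66,-.14,.3,.008,.017)&(np.arange(384)[:,None]<200)]*1000
S=B[:,:2]@ex;print("bed front s pct",np.percentile(S,[.2,.5,1,2]),"expect",xf-195, "min ey",np.percentile(B[:,:2]@ey,[.2,.5,1]))
hsv=cv2.cvtColor(px,cv2.COLOR_BGR2HSV)
red=((hsv[...,0]<6)|(hsv[...,0]>174))&(hsv[...,1]>150)&(np.arange(384)[:,None]<60)
P=W[red]*1000;P=P[~np.isnan(P[:,0])];q=P[:,:2]@ey;s=P[:,:2]@ex
for lo in range(14,80,4):
    k=(P[:,2]>lo)&(P[:,2]<lo+4)
    if k.sum()>3: print(lo,k.sum(),"y",np.percentile(q[k],[2,10,25,50,98]).round(1),"x",np.percentile(s[k],[2,98]).round(1))
```

```text
fence face x= [2.25943932e-01 6.16688015e+02] n 1005 yaw -12.731850342942227 0.5004746386126859
fence face s= 601.5250025358508
bed front s pct [406.81584161 407.41715508 408.30748933 410.21389249] expect 406.52500253585083 min ey [55.44594814 56.46275545 57.96103149]
18 12 y [289.1 289.2 289.3 289.7 312.9] x [556.3 595.3]
22 29 y [288.8 289.1 289.2 289.5 314.8] x [556.  595.8]
26 32 y [288.9 289.1 289.4 289.8 314.9] x [555.9 589.8]
30 32 y [288.5 289.  289.5 290.  313.6] x [555.9 596.3]
34 43 y [288.5 288.7 289.3 289.9 318. ] x [555.9 598. ]
38 32 y [288.4 288.8 289.1 289.9 314.5] x [555.9 595. ]
42 35 y [288.6 288.9 289.6 291.5 319.3] x [556.  598.1]
46 103 y [288.6 289.1 289.8 290.9 316.9] x [556.1 598.4]
50 26 y [289.  289.9 290.3 297.1 317.5] x [556.6 600.5]
58 33 y [288.5 288.7 289.1 289.5 313.3] x [556.1 630.5]
62 466 y [289.  290.  293.7 301.1 317.7] x [556.7 630.9]
66 681 y [289.5 291.3 295.  302.3 317.8] x [557.5 633.1]
70 9 y [294.6 295.  302.5 304.8 309.2] x [601.9 618.9]
78 15 y [293.6 294.3 300.2 305.6 313.2] x [617.4 624.5]
```

```bash
python3 -c "
from h import *
plan([.49,-.25,.30],-117.5)"
```

```text
from [0.4519 0.0262 0.3587] [-9.0050e+01 -7.0000e-02 -1.0056e+02] row [0.5289 0.1179 0.1762] 0.0471 dist mm 284.91323967685577
```

```bash
python3 -m crank '[[[0.09,0.02,0.03,0.008],[0.18,0.04,0.06,0.016],[0.27,0.06,0.09,0.024],[0.36,0.08,0.12,0.032],[0.44,0.1,0.15,0.04],[0.5,0.115,0.17,0.047],[0.529,0.118,0.176,0.047],[0.529,0.118,0.176,0.047]]]'
python3 - <<'E'
from h import *
state();d=cams.read_camera("wrist")
d=cams.read_camera("wrist");cv2.imwrite("pics/w3.png",d["pixels"])
np.savez("w3.npz",W=cloud(d),px=d["pixels"])
s=state();print(s["position"],s["tcp_rot"])
W=cloud(d)
m=sel(W,.43,.6,-.38,-.2,.036,.044);m[300:]=0;print(m.sum(),rect(W[m]))
E
```

```text
t: 3.2
position: [0.49, -0.2466, 0.3001]
tcp_rot: [-90.1, 0.0, -117.1]
force: [-0.4, 0.7, -0.4]
finger_gap: 0.0856
[ 0.49010973 -0.24484239  0.30127454] [-8.99909369e+01  2.31685546e-02 -1.17022091e+02]
2496 ((507.9112548828125, -291.6183776855469), (110.48422241210938, 42.71978759765625), 61.990196228027344)
```

View pics/w3.png

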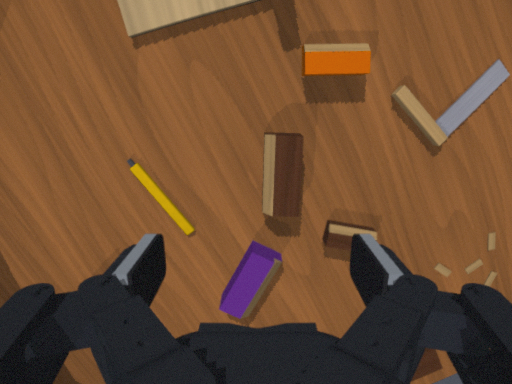

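The wrist view shows the offcut at (282,175), with its pale bevel on the left (near) side and clear space around it for the fingers. Next I'll refine its pose.

Run:
```python
from h import *
D=np.load("w3.npz");W=D["W"]
m=sel(W,.43,.6,-.38,-.2,.008,.05);m[225:]=0;m[:125]=0;m[:,:255]=0;m[:,310:]=0
P=W[m]*1000
for yaw in np.arange(-31,-25,.5):
    th=np.radians(yaw);s=P[:,:2]@[np.cos(th),np.sin(th)];q=P[:,:2]@[-np.sin(th),np.cos(th)]
    ps=np.percentile(s,[.5,99.5]);pq=np.percentile(q,[.5,99.5]);print(yaw,ps.round(1),pq.round(1),np.ptp(ps).round(1),np.ptp(pq).round(1))
T=P[(P[:,2]>37)&(P[:,2]<43)]
print(np.median(T[:,2]))
c=rect(T/1000);print(c)
bx=P[:,:2];r=cv2.minAreaRect(bx.astype(np.float32));print(r)
```

```text
-31.0 [555.  607.2] [-43.4  67.3] 52.1 110.7
-30.5 [555.5 607. ] [-48.5  62.1] 51.5 110.6
-30.0 [555.8 606.8] [-53.5  56.9] 51.0 110.4
-29.5 [556.1 606.5] [-58.5  51.6] 50.4 110.2
-29.0 [556.3 606.3] [-63.6  46.4] 49.9 110.0
-28.5 [556.4 606.2] [-68.7  41.2] 49.8 109.9
-28.0 [556.2 606.1] [-73.8  36.1] 49.8 110.0
-27.5 [556.  606.1] [-78.8  31.2] 50.1 110.0
-27.0 [555.8 606.1] [-83.9  26.2] 50.3 110.2
-26.5 [555.3 606.2] [-89.   21.3] 50.9 110.3
-26.0 [554.5 606.1] [-94.2  16.3] 51.6 110.5
-25.5 [553.7 606.1] [-99.2  11.4] 52.4 110.5
40.66306389642976
((508.3560791015625, -291.91229248046875), (110.61643981933594, 40.85231018066406), 61.48812484741211)
((504.3185119628906, -289.7296142578125), (110.56840515136719, 50.28432083129883), 61.58685302734375)
```

```bash
python3 -c "
from h import *
plan([.5043,-.2896,.10],-118.2);plan([.5043,-.2896,.003],-118.2)"
```

```text
from [ 0.4901 -0.2448  0.3013] [-8.9990e+01  2.0000e-02 -1.1702e+02] row [0.067  0.4025 0.0659] 0.0033 dist mm 206.67861094437725
from [ 0.4901 -0.2448  0.3013] [-8.9990e+01  2.0000e-02 -1.1702e+02] row [0.0671 0.5965 0.0659] 0.0033 dist mm 301.94752682669304
```

```bash
python3 -m crank '[[[0.02,0.09,0.02,0.003],[0.04,0.18,0.04,0.003],[0.067,0.27,0.066,0.003],[0.067,0.35,0.066,0.003],[0.067,0.4,0.066,0.003],[0.067,0.4,0.066,0.003]]]' 1 40
python3 -c "
from h import *
s=state();plan([.5043,-.2896,.003],-118.2);s=state();plan([.5043,-.2896,.003],-118.2)"
```

```text
t: 3.9
position: [0.503, -0.2881, 0.0978]
tcp_rot: [-90.3, 0.0, -118.0]
force: [0.2, -0.0, -0.1]
finger_gap: 0.0853
from [ 0.503  -0.2881  0.0978] [-9.0300e+01  2.0000e-02 -1.1803e+02] row [0.0014 0.1895 0.0047] 0.0005 dist mm 94.78323241113563
from [ 0.503  -0.2881  0.0978] [-9.0300e+01  2.0000e-02 -1.1803e+02] row [0.0014 0.1895 0.0047] 0.0005 dist mm 94.78323241113563
```

```bash
python3 -m crank '[[[0.001,0.08,0.003,0.0],[0.001,0.14,0.003,0.0],[0.001,0.18,0.003,0.0],[0.001,0.189,0.003,0.0],[0.001,0.189,0.003,0.0]]]' 1 40
python3 - <<'E'
from h import *
s=state();print(s["position"],s["tcp_rot"],s["force"])
d=cams.read_camera("wrist");cv2.imwrite("pics/w4.png",d["pixels"])
E
```

```text
t: 4.4
position: [0.5062, -0.2913, 0.0079]
tcp_rot: [-89.9, 0.0, -118.1]
force: [-0.2, -0.1, 0.4]
finger_gap: 0.0854
[ 0.50617492 -0.29130531  0.00793855] [-8.99204681e+01  1.77286042e-03 -1.18087835e+02] [-0.2235447  -0.12945543  0.41692142]
```

View pics/w4.png

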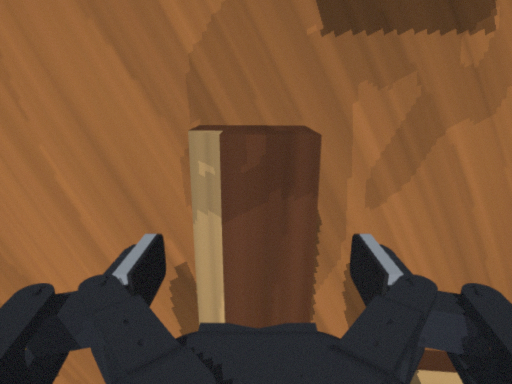

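The offcut is centred between the fingers. I'll close.

```bash
python3 -m crank '[[[0,0,0,0],[0,0,0,0],[0,0,0,0],[0,0,0,0],[0,0,0,0],[0,0,0,0],[0,0,0,0],[0,0,0,0]]]' -1 40;  python3 -m crank '[[[0,-0.02,0,0],[0,-0.06,0,0],[0,-0.1,0,0],[0,-0.14,0,0],[0,-0.16,0,0],[0,-0.16,0,0]]]'
python3 - <<'E'
from h import *
s=state();print(s["position"],s["tcp_rot"],s["force"],s["finger_gap"])
d=cams.read_camera("wrist");cv2.imwrite("pics/w5.png",d["pixels"]);W=cloud(d)
R=Ro.from_euler('xyz',s["tcp_rot"],degrees=True).as_matrix()
L=(W-s["position"])@R*1000
np.savez("w5.npz",L=L)
for r in (150,200,250,300):print(r,[L[r,c].round(0).tolist() for c in range(180,340,12)])
E
```

```text
t: 5.25
position: [0.506, -0.292, 0.0076]
tcp_rot: [-89.9, 0.0, -118.2]
force: [-0.3, 0.1, 5.7]
finger_gap: 0.049
t: 5.85
position: [0.5061, -0.2921, 0.0881]
tcp_rot: [-89.8, -0.0, -118.2]
force: [0.2, 0.4, -2.2]
finger_gap: 0.0492
[ 0.50606323 -0.29214027  0.08809107] [-8.98462697e+01 -5.29780618e-03 -1.18157826e+02] [ 0.16236092  0.41423117 -2.20937927] 0.049242802522934365
150 [[-31.0, 89.0, -58.0], [-31.0, 88.0, -48.0], [-49.0, -24.0, -20.0], [-49.0, -29.0, -15.0], [-50.0, -34.0, -10.0], [-50.0, -34.0, -6.0], [-50.0, -33.0, -2.0], [-50.0, -34.0, 2.0], [-50.0, -33.0, 7.0], [-50.0, -33.0, 11.0], [-50.0, -33.0, 15.0], [-50.0, -33.0, 20.0], [-50.0, -33.0, 24.0], [-31.0, 87.0, 59.0]]
200 [[8.0, 87.0, -60.0], [8.0, 87.0, -50.0], [-28.0, -22.0, -22.0], [-30.0, -29.0, -16.0], [-32.0, -34.0, -11.0], [-31.0, -33.0, -6.0], [-31.0, -33.0, -2.0], [-31.0, -33.0, 3.0], [-31.0, -33.0, 7.0], [-31.0, -32.0, 12.0], [-31.0, -32.0, 16.0], [-31.0, -32.0, 21.0], [-31.0, -33.0, 25.0], [8.0, 87.0, 61.0]]
250 [[-11.0, -34.0, -30.0], [-11.0, -34.0, -25.0], [-4.0, -21.0, -23.0], [-8.0, -27.0, -17.0], [-11.0, -34.0, -11.0], [-11.0, -33.0, -7.0], [-11.0, -33.0, -2.0], [-11.0, -33.0, 3.0], [-11.0, -33.0, 7.0], [-11.0, -34.0, 12.0], [-11.0, -33.0, 17.0], [-10.0, -32.0, 22.0], [-11.0, -34.0, 26.0], [-11.0, -34.0, 31.0]]
300 [[-17.0, -73.0, -20.0], [6.0, -41.0, -25.0], [21.0, -20.0, -24.0], [17.0, -26.0, -18.0], [12.0, -32.0, -12.0], [12.0, -33.0, -7.0], [12.0, -33.0, -2.0], [11.0, -34.0, 3.0], [12.0, -33.0, 8.0], [11.0, -34.0, 13.0], [12.0, -33.0, 18.0], [12.0, -33.0, 23.0], [-17.0, -73.0, 18.0], [-17.0, -73.0, 21.0]]
```

View pics/w5.png

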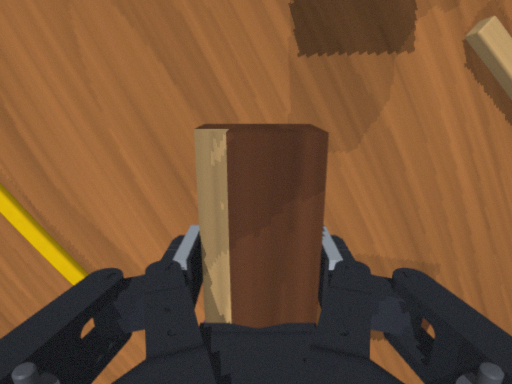

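Run:
```python
from h import *
L=np.load("w5.npz")["L"]
k=L[110:320,190:335].reshape(-1,3);t=k[(abs(k[:,1]+33)<3)]
print(np.percentile(t[:,0],[.5,1,5]))
t=t[t[:,0]<-15];print(np.percentile(t[:,2],[1,99]), rect(t[:,[0,2]]/1000))
b=k[(k[:,0]<-20)&(k[:,1]<-12)&(k[:,1]>-40)];print(b[:,0].min(),np.percentile(b[:,2],[1,99]))
th=np.radians(-12.73);ex=np.array([np.cos(th),np.sin(th)]);ey=np.array([-np.sin(th),np.cos(th)])
c=ex*(576.5-35)+ey*(289.2-57.5)
print("place centre",c)
s=state();plan([c[0]/1000,c[1]/1000,.15],-102.73);plan([.5061,-.2921,.15],-118.2)
```

```text
[-56.28726441 -55.95040761 -53.48226667]
[-13.63379721  24.74704047] ((-35.772369384765625, 5.154388427734375), (41.52862548828125, 40.584197998046875), 0.0546419732272625)
-56.59545445514881 [-24.28358477  24.69282732]
place centre [579.24625872 106.68135618]
from [ 0.5055 -0.2919  0.0866] [ -89.95   -0.   -118.16] row [-0.7723 -0.127  -0.2461] -0.0429 dist mm 410.22406060692117
from [ 0.5055 -0.2919  0.0866] [ -89.95   -0.   -118.16] row [-1.000e-04 -1.267e-01  1.300e-03] 0.0001 dist mm 63.37808294928053
```

```bash
python3 -m crank '[[[0,-0.08,0,0],[-0.06,-0.127,-0.02,-0.003],[-0.14,-0.127,-0.045,-0.008],[-0.22,-0.127,-0.07,-0.012],[-0.3,-0.127,-0.095,-0.016],[-0.38,-0.127,-0.12,-0.02],[-0.46,-0.127,-0.146,-0.025],[-0.54,-0.127,-0.172,-0.03],[-0.62,-0.127,-0.197,-0.035],[-0.7,-0.127,-0.223,-0.039],[-0.75,-0.127,-0.24,-0.043],[-0.772,-0.127,-0.246,-0.043]]]'
python3 -m crank '[[[0,0,0,0],[0,0,0,0]]]'
python3 - <<'E'
from h import *
th=np.radians(-12.73);ex=np.array([np.cos(th),np.sin(th)]);ey=np.array([-np.sin(th),np.cos(th)])
c=(ex*(576.5-35)+ey*(230.2))/1000
print(c);state()
plan([*c,.0205],-102.73)
d=cams.read_camera("wrist");cv2.imwrite("pics/w6.png",d["pixels"])
print(state()["finger_gap"])
E
```

```text
t: 7.1
position: [0.5786, 0.109, 0.1481]
tcp_rot: [-90.1, -0.0, -102.5]
force: [-0.2, -0.6, -1.4]
finger_gap: 0.0496
t: 7.3
position: [0.5788, 0.1058, 0.1491]
tcp_rot: [-90.1, -0.0, -102.7]
force: [0.1, 0.0, -1.2]
finger_gap: 0.0494
[0.57891572 0.10521823]
from [0.5788 0.1058 0.1491] [-9.0060e+01 -5.0000e-02 -1.0272e+02] row [0.0009 0.2572 0.0008] 0.0 dist mm 128.6212048095962
0.04868280212739856
```

View pics/w6.png

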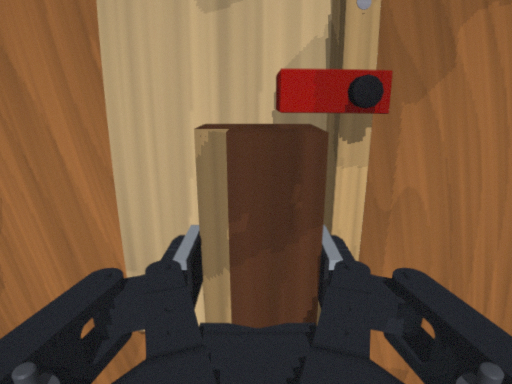

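```bash
python3 -m crank '[[[0.001,0.06,0.001,0],[0.001,0.12,0.001,0],[0.001,0.18,0.001,0],[0.001,0.22,0.001,0],[0.001,0.235,0.001,0],[0.001,0.235,0.001,0],[0.001,0.235,0.001,0]]]'
python3 - <<'E'
from h import *
th=np.radians(-12.73);ex=np.array([np.cos(th),np.sin(th)]);ey=np.array([-np.sin(th),np.cos(th)])
c=(ex*(576.5-35)+ey*(230.2))/1000
for i in range(3): plan([*c,.0202],-102.73);d=cams.read_camera("wrist")
cv2.imwrite("pics/w7.png",d["pixels"])
E
```

```text
t: 8.05
position: [0.5801, 0.1056, 0.0336]
tcp_rot: [-89.9, 0.0, -102.7]
force: [0.8, -0.5, -0.7]
finger_gap: 0.049
from [0.5801 0.1056 0.0336] [-8.9920e+01  3.0000e-02 -1.0273e+02] row [ 0.0013  0.0267 -0.0021] 0.0 dist mm 13.431037722466765
from [0.5803 0.1058 0.0339] [-8.9890e+01  5.0000e-02 -1.0271e+02] row [ 0.0017  0.0273 -0.0025] 0.0 dist mm 13.740059750427113
from [0.5803 0.106  0.0339] [-8.988e+01  5.000e-02 -1.027e+02] row [ 0.0021  0.0274 -0.0024] 0.0001 dist mm 13.771145475234434
```

View pics/w7.png

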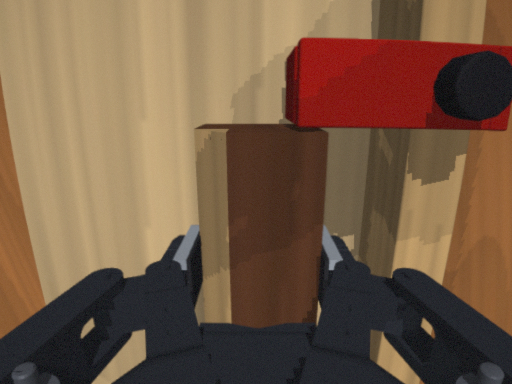

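```bash
python3 -m crank '[[[0.001,0.01,-0.002,0],[0.001,0.02,-0.002,0],[0.001,0.025,-0.002,0],[0.001,0.027,-0.002,0],[0.001,0.027,-0.002,0]]]'
python3 - <<'E'
from h import *
s=state();print(s["position"],s["force"],s["moment"])
E
```

```text
t: 8.7
position: [0.5784, 0.1058, 0.0196]
tcp_rot: [-90.0, 0.0, -102.7]
force: [-3.3, 0.3, 7.4]
finger_gap: 0.0494
[0.57838567 0.10584901 0.01959718] [-3.29687165  0.29638612  7.35719818] [-0.08586866  0.80160298  0.02801853]
```

```bash
python3 -m crank '[[[0,0,0,0],[0,0,0,0],[0,0,0,0],[0,0,0,0],[0,-0.02,0,0],[0,-0.08,0,0],[0,-0.15,0,0],[0,-0.22,0,0],[0,-0.27,0,0],[0,-0.27,0,0],[0,-0.27,0,0]]]' 0.6
python3 -m crank '[[[0,0,0,0],[0,0,0,0],[0,0,0,0]]]' -1
cat >> h.py <<'E'
th=np.radians(-12.73);ex=np.array([np.cos(th),np.sin(th)]);ey=np.array([-np.sin(th),np.cos(th)])
C0=ex*601.5+ey*289.2
def look(tag):
    d=cams.read_camera("wrist");d=cams.read_camera("wrist");cv2.imwrite(f"pics/{tag}.png",d["pixels"]);W=cloud(d)*1000
    s=state();print(s["t"],s["position"],s["force"],s["finger_gap"])
    g=cv2.cvtColor(d["pixels"],cv2.COLOR_BGR2HSV)
    S=(W[...,:2]-C0)@ex;Q=(W[...,:2]-C0)@ey
    dark=(g[...,2]<130)
    with np.errstate(invalid='ignore'):
        m=(S>-110)&(S<8)&(Q>-150)&(Q<10)&(abs(W[...,2]-52)<3)&(d["pixels"][...,2]<115)
    n,l,st,_=cv2.connectedComponentsWithStats(m.astype(np.uint8));
    i=1+np.argmax(st[1:,4]);m=l==i
    s_,q_=S[m],Q[m];print("top n",m.sum(),"box px",st[i],"S",np.percentile(s_,[1,99]).round(1),"Q",np.percentile(q_,[1,99]).round(1))
    print(cv2.minAreaRect(np.stack([s_,q_],1).astype(np.float32)))
    return d,W,S,Q
E
python3 -c "
from h import *
look('w8')"
```

```text
t: 9.8
position: [0.5787, 0.1059, 0.1546]
tcp_rot: [-89.9, 0.0, -102.7]
force: [0.1, -0.4, -0.3]
finger_gap: 0.0686
t: 10.1
position: [0.578, 0.1057, 0.1529]
tcp_rot: [-90.1, -0.0, -102.7]
force: [-0.4, -0.0, 0.3]
finger_gap: 0.0248
10.2 [0.57811248 0.10572231 0.15320873] [0.59461015 0.45919344 0.35028421] 0.010099279966233643
top n 5637 box px [ 244  114   48  132 5637] S [-71.  -35.6] Q [-110.1   -3. ]
((-53.33599853515625, -57.15809631347656), (36.413211822509766, 109.80388641357422), 0.039638880640268326)
```

View pics/w8.png

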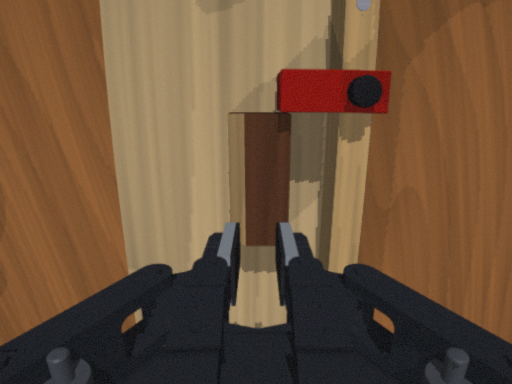

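The offcut is placed squarely: back 35 mm from the fence, left end 2.3 mm from the stop. Next I'll shut the fingers and push it to the fence at the middle of the front face.

```bash
cat >> h.py <<'E'
def planS(S,Q,z): 
    c=(C0+ex*S+ey*Q)/1000; plan([c[0],c[1],z],-102.73)
def where():
    s=state();p=s["position"][:2]*1000-C0;f=s["force"];print("S %.1f Q %.1f z %.1f"%(p@ex,p@ey,s["position"][2]*1000),"F s %.1f q %.1f z %.1f"%(f[:2]@ex,f[:2]@ey,f[2]),"gap",s["finger_gap"].round(4),"t",s["t"],s["tcp_rot"].round(2))
E
python3 -c "
from h import *
where();planS(-112,-57,.153);planS(-112,-57,.024)"
```

```text
Traceback (most recent call last):
  File "h.py", line 46, in where
    s=state();p=s["position"][:2]*1000-C0;f=s["force"];print("S %.1f Q %.1f z %.1f"%(p@ex,p@ey,s["position"][2]*1000),"F s %.1f q %.1f z %.1f"%(f[:2]@ex,f[:2]@ey,f[2]),"gap",s["finger_gap"].round(4),"t",s["t"],s["tcp_rot"].round(2))
                                                                                                                                                                              ^^^^^^^^^^^^^^^^^^^^^
AttributeError: 'float' object has no attribute 'round'
```

```bash
sed -i 's/s\["finger_gap"\].round(4)/round(s["finger_gap"],4)/; s/s\["tcp_rot"\].round(2))/np.round(s["tcp_rot"],2))/' h.py
python3 -c "
from h import *
where();planS(-112,-57,.153);planS(-112,-57,.024)"
```

```text
S -60.9 Q -58.7 z 153.2 F s 0.5 q 0.6 z 0.4 gap 0.0101 t 10.2 [-9.0050e+01 -2.0000e-02 -1.0268e+02]
from [0.5781 0.1057 0.1532] [-9.0050e+01 -2.0000e-02 -1.0268e+02] row [-0.0035  0.0005 -0.1022] 0.0001 dist mm 51.133624812628796
from [0.5781 0.1057 0.1532] [-9.0050e+01 -2.0000e-02 -1.0268e+02] row [-0.0036  0.2585 -0.102 ] 0.0001 dist mm 138.95862262873493
```

```bash
python3 -m crank '[[[0,0,-0.06,0],[-0.003,0,-0.102,0],[-0.003,0.04,-0.102,0],[-0.003,0.11,-0.102,0],[-0.003,0.18,-0.102,0],[-0.003,0.23,-0.102,0],[-0.003,0.256,-0.102,0],[-0.003,0.256,-0.102,0],[-0.003,0.256,-0.102,0]]]' -1
python3 -c "
from h import *
where();planS(-72,-57,.024)"
```

```text
t: 11.1
position: [0.5294, 0.1185, 0.0268]
tcp_rot: [-89.9, 0.0, -102.7]
force: [1.2, 0.5, 0.7]
finger_gap: 0.0001
S -111.2 Q -56.9 z 26.8 F s 1.1 q 0.7 z 0.7 gap 0.0001 t 11.1 [-8.9950e+01  2.0000e-02 -1.0268e+02]
from [0.5294 0.1185 0.0268] [-8.9950e+01  2.0000e-02 -1.0268e+02] row [0.0003 0.0057 0.0784] 0.0001 dist mm 39.3026893827765
```

Now I'll push slowly, 4 mm per row.

```bash
python3 -m crank '[[[0,0.006,0.01,0],[0,0.006,0.02,0],[0,0.006,0.028,0],[0,0.006,0.036,0],[0,0.006,0.044,0],[0,0.006,0.052,0],[0,0.006,0.06,0],[0,0.006,0.068,0],[0,0.006,0.074,0],[0,0.006,0.078,0],[0,0.006,0.078,0]]]'
python3 -c "
from h import *
where();look('w9')"
```

```text
t: 12.2
position: [0.5672, 0.1099, 0.0227]
tcp_rot: [-90.0, 0.0, -102.7]
force: [-0.8, -0.1, -0.8]
finger_gap: -0.0001
S -72.5 Q -57.1 z 22.7 F s -0.7 q -0.2 z -0.8 gap -0.0001 t 12.2 [ -90.      0.   -102.68]
12.3 [0.56696275 0.1098703  0.02275063] [0.16707153 0.19611689 0.81708352] -0.00027048003055006066
top n 13106 box px [  326   135   105   161 13106] S [-45.1  -8.7] Q [-64.4  -2.4]
((-27.078876495361328, -35.85394287109375), (38.529632568359375, 67.55503845214844), 0.15774357318878174)
```

View pics/w9.png

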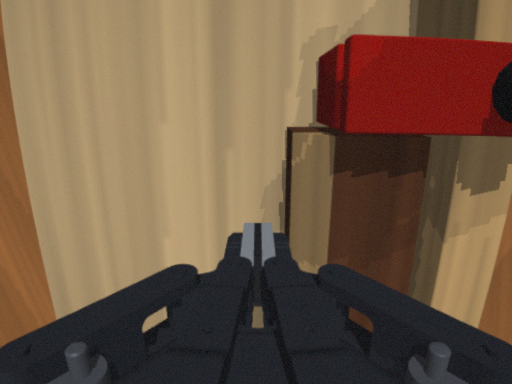

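```bash
python3 -m crank '[[[0,0,0.006,0],[0,0,0.012,0],[0,0,0.016,0],[0,0,0.018,0],[0,0,0.02,0],[0,0,0.02,0]]]'
python3 -c "
from h import *
where();look('w10');planS(-25,-57,.024)"
```

```text
t: 12.9
position: [0.5759, 0.1079, 0.0227]
tcp_rot: [-90.1, 0.0, -102.7]
force: [-5.7, 1.6, 3.3]
finger_gap: -0.0001
S -63.6 Q -57.0 z 22.7 F s -5.9 q 0.3 z 3.3 gap -0.0001 t 12.9 [ -90.11    0.   -102.66]
13.0 [0.57588704 0.10787587 0.02272112] [-5.385154    1.2377512   2.44512379] 0.00027358818251398815
top n 13889 box px [  318   135   117   162 13889] S [-38.4   0.5] Q [-64.4  -2.4]
((-19.219980239868164, -35.53483963012695), (41.36405563354492, 67.87843322753906), 0.5890557765960693)
from [0.5759 0.1079 0.0227] [ -90.1    -0.   -102.67] row [-0.0001 -0.0027  0.0771] 0.0002 dist mm 38.56114922336036
```

View pics/w10.png

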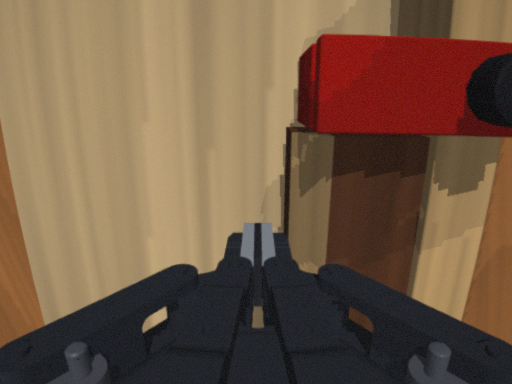

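The offcut is against the fence (5.9 N). Next I'll nudge the right end to close the 2.4 mm gap at the stop.

```bash
python3 -m crank '[[[0,0,-0.01,0],[0,0,-0.03,0],[0,-0.06,-0.03,0],[0,-0.14,-0.03,0],[0.06,-0.15,0.0,0],[0.13,-0.15,0.04,0],[0.18,-0.15,0.07,0],[0.18,-0.15,0.074,0],[0.18,-0.15,0.074,0]]]'
python3 -c "
from h import *
where();planS(-27,-145,.024)"
```

```text
t: 13.9
position: [0.5928, 0.0116, 0.0977]
tcp_rot: [-90.0, 0.0, -102.8]
force: [-0.8, -0.2, 0.5]
finger_gap: 0.0
S -25.8 Q -147.3 z 97.7 F s -0.8 q -0.4 z 0.5 gap 0.0 t 13.9 [-9.0010e+01  1.0000e-02 -1.0275e+02]
from [0.5928 0.0116 0.0977] [-9.0010e+01  1.0000e-02 -1.0275e+02] row [-0.0046  0.1473 -0.0023] -0.0001 dist mm 73.71727221537799
```

```bash
python3 -m crank '[[[0,0.06,0,0],[0,0.12,0,0],[0,0.146,0,0],[0,0.146,0,0],[-0.02,0.146,0,0],[-0.032,0.146,0,0],[-0.036,0.146,0,0],[-0.04,0.146,0,0],[-0.044,0.146,0,0],[-0.044,0.146,0,0]]]'
python3 -c "
from h import *
where();look('w11')"
```

```text
t: 14.9
position: [0.598, 0.0334, 0.025]
tcp_rot: [-90.0, 0.0, -102.7]
force: [-0.6, -0.3, -0.8]
finger_gap: -0.0001
S -25.6 Q -124.8 z 25.0 F s -0.5 q -0.4 z -0.8 gap -0.0001 t 14.9 [ -89.99    0.   -102.67]
15.0 [0.59788765 0.03316076 0.02478524] [-0.33237988  0.12006447  0.30504425] -7.974004211028103e-05
top n 24436 box px [  224     0   112   272 24436] S [-35.7   0.1] Q [-114.3  -25.3]
((-18.134876251220703, -75.82855987548828), (103.85513305664062, 39.22492218017578), 88.4136734008789)
```

View pics/w11.png

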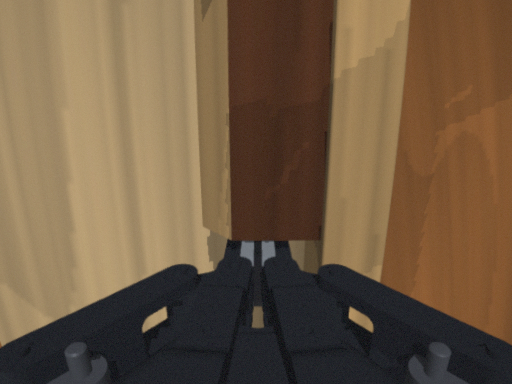

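Not yet in contact. I'll push on in 0.5–1 mm steps, well below the 50 N slip force.

```bash
python3 -m crank '[[[-0.002,0,0,0],[-0.004,0,0,0],[-0.006,0,0,0],[-0.006,0,0,0]]]'; python3 -m crank '[[[-0.001,0,0,0],[-0.002,0,0,0],[-0.002,0,0,0]]]'
python3 -c "
from h import *
where()"
```

```text
t: 15.4
position: [0.5986, 0.0362, 0.0248]
tcp_rot: [-90.0, 0.0, -102.7]
force: [-0.4, 0.2, 0.3]
finger_gap: 0.0001
t: 15.7
position: [0.5987, 0.037, 0.0248]
tcp_rot: [-90.0, -0.0, -102.7]
force: [-0.6, -1.3, 1.1]
finger_gap: 0.0004
S -25.7 Q -121.2 z 24.8 F s -0.3 q -1.4 z 1.1 gap 0.0004 t 15.7 [-9.0010e+01 -3.0000e-02 -1.0269e+02]
```

```bash
python3 -m crank '[[[-0.001,0,0,0],[-0.002,0,0,0],[-0.002,0,0,0]]]'; python3 -m crank '[[[-0.001,0,0,0],[-0.002,0,0,0],[-0.002,0,0,0]]]'
python3 -c "
from h import *
where();look('w12')"
```

```text
t: 16.0
position: [0.5986, 0.037, 0.0248]
tcp_rot: [-90.0, -0.1, -102.7]
force: [-1.8, -8.4, 1.8]
finger_gap: 0.0001
t: 16.3
position: [0.5986, 0.0371, 0.0248]
tcp_rot: [-90.0, -0.2, -102.8]
force: [-4.5, -11.6, 2.8]
finger_gap: 0.0001
S -25.8 Q -121.1 z 24.8 F s -1.8 q -12.3 z 2.8 gap 0.0001 t 16.3 [ -90.03   -0.23 -102.77]
16.4 [0.59857367 0.03710156 0.02477722] [ -4.56363327 -12.20770169   2.34930521] -0.00025099418465643645
top n 24797 box px [  226     0   110   271 24797] S [-35.8   0.1] Q [-109.7  -21.5]
((-17.924928665161133, -71.82270812988281), (103.10136413574219, 37.508419036865234), 89.40489959716797)
```

The offcut is tight at the stop: 12 N with no further motion. Next I'll go up and over to a spot 13 mm off the bevel's middle.

```bash
python3 -m crank '[[[0.02,0,0,0],[0.04,0,0,0],[0.04,-0.06,0,0],[0.04,-0.13,0,0],[0.0,-0.15,-0.04,0],[-0.06,-0.15,-0.08,0],[-0.12,-0.15,-0.085,0],[-0.13,-0.15,-0.085,0],[-0.13,-0.15,-0.085,0]]]'
python3 -c "
from h import *
where();planS(-66,-55,.056);look('w13')"
```

```text
t: 17.3
position: [0.572, 0.1123, 0.0997]
tcp_rot: [-90.0, 0.0, -102.6]
force: [-0.3, 0.7, -0.6]
finger_gap: 0.0003
S -68.3 Q -53.6 z 99.7 F s -0.5 q 0.7 z -0.6 gap 0.0003 t 17.3 [-9.0000e+01  1.0000e-02 -1.0259e+02]
from [0.572  0.1123 0.0997] [-9.0000e+01  1.0000e-02 -1.0259e+02] row [0.0029 0.0874 0.0045] 0.0004 dist mm 43.79765389189541
17.4 [0.5720121  0.1110767  0.09962675] [ 0.46740236 -0.68865008 -0.76885433] -0.00010296815553992683
top n 8423 box px [ 302  124   70  150 8423] S [-37.9   0.4] Q [-97.9  -1.7]
((-19.339324951171875, -51.418460845947266), (41.18866729736328, 100.73637390136719), 0.642427921295166)
```

View pics/w13.png

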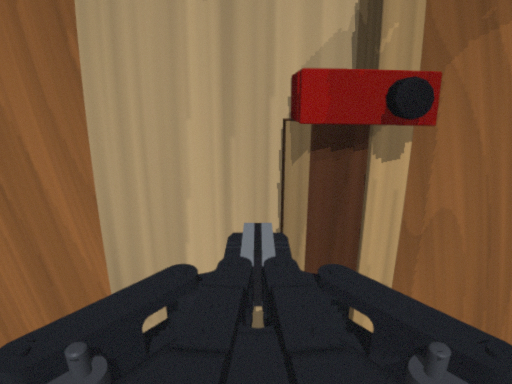

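```bash
python3 -m crank '[[[0,0.04,0.004,0],[0,0.08,0.004,0],[0,0.087,0.004,0],[0,0.087,0.004,0],[0,0.087,0.004,0]]]'
python3 -c "
from h import *
where();where();planS(-58.5,-55,.0475)"
```

```text
t: 17.9
position: [0.5744, 0.111, 0.0573]
tcp_rot: [-89.9, 0.0, -102.7]
force: [0.0, -0.4, -0.3]
finger_gap: 0.0002
S -65.6 Q -54.4 z 57.3 F s 0.1 q -0.3 z -0.3 gap 0.0002 t 17.9 [-8.9950e+01  2.0000e-02 -1.0272e+02]
S -65.6 Q -54.4 z 57.3 F s 0.1 q -0.3 z -0.3 gap 0.0002 t 17.9 [-8.9950e+01  2.0000e-02 -1.0272e+02]
from [0.5744 0.111  0.0573] [-8.9950e+01  2.0000e-02 -1.0272e+02] row [0.0012 0.0196 0.0143] 0.0 dist mm 12.128837347804472
```

Diagonal approach, equal parts +S and down.

```bash
python3 -m crank '[[[0,0.006,0.004,0],[0,0.012,0.008,0],[0,0.018,0.012,0],[0,0.021,0.015,0],[0,0.021,0.015,0]]]'; python3 -m crank '[[[0,0.002,0.002,0],[0,0.004,0.004,0],[0,0.004,0.004,0]]]'
python3 -c "
from h import *
where()"
```

```text
t: 18.4
position: [0.5813, 0.1097, 0.0454]
tcp_rot: [-90.0, -0.0, -102.7]
force: [0.2, 0.8, 0.5]
finger_gap: 0.0004
t: 18.7
position: [0.5833, 0.1093, 0.0437]
tcp_rot: [-90.0, -0.0, -102.7]
force: [-0.5, 0.0, 1.0]
finger_gap: -0.0001
S -56.6 Q -54.1 z 43.7 F s -0.5 q -0.1 z 1.0 gap -0.0001 t 18.7 [ -90.01   -0.   -102.68]
```

```bash
python3 -m crank '[[[0,0.001,0.001,0],[0,0.003,0.003,0],[0,0.004,0.004,0],[0,0.004,0.004,0]]]'; python3 -c "
from h import *
where()"
python3 -m crank '[[[0,0.001,0.001,0],[0,0.002,0.002,0],[0,0.002,0.002,0],[0,0.002,0.002,0]]]'
python3 -c "
from h import *
where();look('w14')"
```

```text
t: 19.1
position: [0.5852, 0.1089, 0.0417]
tcp_rot: [-90.0, -0.0, -102.7]
force: [-0.0, 0.9, -0.0]
finger_gap: 0.0002
S -54.7 Q -54.1 z 41.7 F s -0.2 q 0.8 z -0.0 gap 0.0002 t 19.1 [ -90.     -0.   -102.68]
t: 19.5
position: [0.5862, 0.1087, 0.0409]
tcp_rot: [-90.0, 0.0, -102.7]
force: [-1.3, -0.8, 1.2]
finger_gap: 0.0
S -53.7 Q -54.0 z 40.9 F s -1.1 q -1.1 z 1.2 gap 0.0 t 19.5 [ -90.      0.   -102.67]
19.6 [0.58618638 0.10865538 0.0409049 ] [-0.89987199  0.97806788  2.35445292] -0.00028809443772364446
top n 11234 box px [  288   137    99   141 11234] S [-38.6   0.2] Q [-64.5  -2.2]
((-19.750774383544922, -35.021907806396484), (66.95209503173828, 40.997989654541016), 89.96063232421875)
```

View pics/w14.png

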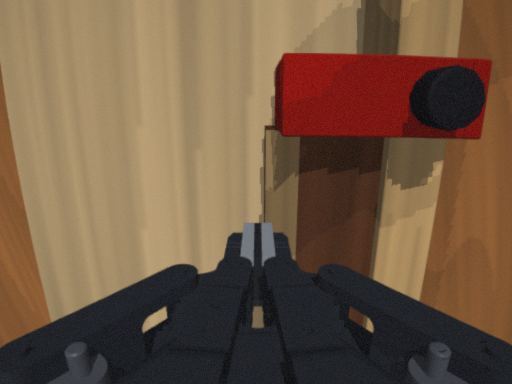

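Contact came lower on the bevel than planned, about 29 mm up the offcut instead of 33 mm. The fingertips must taper. I'll back off, shift 3 mm up along the bevel and press.

```bash
python3 -m crank '[[[0,-0.006,-0.006,0],[0,-0.012,0,0],[0,-0.012,0,0],[0,-0.009,0.003,0],[0,-0.006,0.006,0],[0,-0.004,0.008,0],[0,-0.002,0.01,0],[0,-0.002,0.01,0],[0,-0.002,0.01,0]]]'; python3 -c "
from h import *
where()"
```

```text
t: 20.5
position: [0.5899, 0.1079, 0.0433]
tcp_rot: [-90.1, 0.0, -102.7]
force: [-13.0, 1.3, 17.7]
finger_gap: 0.0004
S -49.9 Q -53.9 z 43.3 F s -13.0 q -1.6 z 17.7 gap 0.0004 t 20.5 [-9.0100e+01  3.0000e-02 -1.0265e+02]
```

```bash
python3 -m crank '[[[0,0,0.001,0],[0,0,0.002,0],[0,0,0.002,0],[0,0,0.002,0],[0,0,0.002,0]]]'
python3 - <<'E'
from h import *
where();d,W,S,Q=look('w15')
np.savez('w15.npz',W=W,px=d["pixels"])
for n in("side","scene"):
    d=cams.read_camera(n);u=proj(d,[*(C0+ex*-25+ey*-30)/1000,.04])[0].astype(int)
    c=d["pixels"][max(u[1]-60,0):u[1]+60,u[0]-75:u[0]+75];cv2.imwrite(f"pics/f_{n}.png",cv2.resize(c,None,fx=4,fy=4,interpolation=cv2.INTER_CUBIC))
where()
E
```

```text
t: 21.0
position: [0.5901, 0.1079, 0.0433]
tcp_rot: [-90.2, 0.0, -102.6]
force: [-17.0, 1.0, 19.1]
finger_gap: -0.0
S -49.7 Q -54.0 z 43.3 F s -16.9 q -2.7 z 19.1 gap -0.0 t 21.0 [-9.0190e+01  3.0000e-02 -1.0264e+02]
21.1 [0.59004996 0.10787048 0.04327177] [-18.14326847   1.97885236  18.91550258] 0.00025675588728169533
top n 10944 box px [  273   136   103   138 10944] S [-38.7   0.4] Q [-64.6  -2. ]
((-20.640419006347656, -34.68117904663086), (66.58942413330078, 43.04887771606445), 89.68663787841797)
S -49.7 Q -54.0 z 43.3 F s -17.0 q -1.8 z 19.7 gap -0.0001 t 21.2 [-9.0190e+01  2.0000e-02 -1.0264e+02]
```

View pics/w15.png

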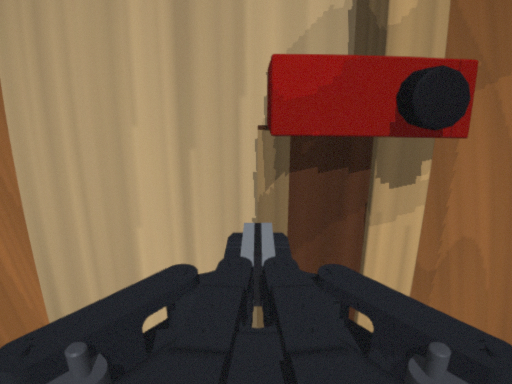

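View pics/f_side.png

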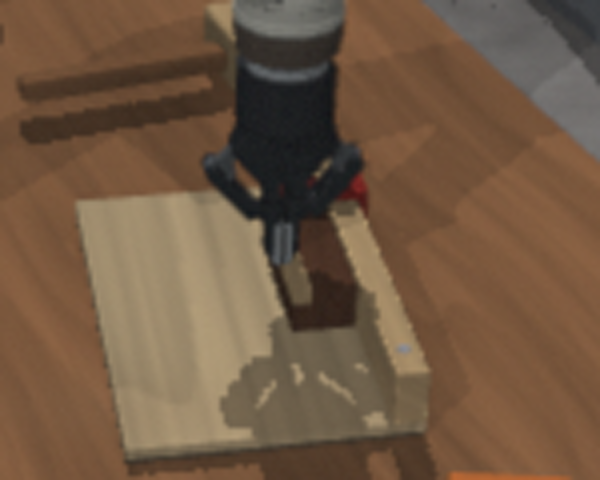

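Run:
```python
from h import *
D=np.load('w15.npz');px=D["px"];W=D["W"]
cv2.imwrite("pics/z15.png",cv2.resize(px[100:240,230:420],None,fx=4,fy=4,interpolation=cv2.INTER_CUBIC))
S=(W[...,:2]-C0)@ex;Q=(W[...,:2]-C0)@ey
for c in(300,320,340,355):print(c,[(r,px[r,c].tolist(),S[r,c].round(1),Q[r,c].round(1),W[r,c,2].round(0)) for r in range(128,146,2)])
for r in(150,180,210,240):print(r,[(c,S[r,c].round(1),W[r,c,2].round(0)) for c in range(340,392,4)])
```

```text
300 [(128, [21, 20, 127], np.float64(-33.3), np.float64(2.8), np.float64(66.0)), (130, [21, 27, 127], np.float64(-33.2), np.float64(2.0), np.float64(65.0)), (132, [25, 30, 128], np.float64(-33.3), np.float64(1.3), np.float64(66.0)), (134, [15, 19, 108], np.float64(-33.2), np.float64(0.5), np.float64(66.0)), (136, [14, 20, 53], np.float64(-31.5), np.float64(-1.7), np.float64(53.0)), (138, [23, 30, 51], np.float64(-31.5), np.float64(-2.5), np.float64(54.0)), (140, [22, 37, 52], np.float64(-31.3), np.float64(-3.5), np.float64(52.0)), (142, [20, 31, 51], np.float64(-31.4), np.float64(-4.2), np.float64(53.0)), (144, [25, 33, 52], np.float64(-31.2), np.float64(-5.2), np.float64(52.0))]
320 [(128, [24, 29, 128], np.float64(-25.8), np.float64(2.9), np.float64(67.0)), (130, [11, 17, 126], np.float64(-25.8), np.float64(2.2), np.float64(67.0)), (132, [22, 23, 127], np.float64(-25.9), np.float64(1.5), np.float64(67.0)), (134, [15, 21, 109], np.float64(-25.6), np.float64(0.6), np.float64(66.0)), (136, [24, 34, 56], np.float64(-22.9), np.float64(-1.7), np.float64(53.0)), (138, [27, 34, 52], np.flo
[... 3192 characters left out ...]
float64(57.0)), (380, np.float64(4.2), np.float64(58.0)), (384, np.float64(6.8), np.float64(57.0)), (388, np.float64(8.3), np.float64(57.0))]
240 [(340, np.float64(-10.7), np.float64(53.0)), (344, np.float64(-9.0), np.float64(53.0)), (348, np.float64(-7.0), np.float64(53.0)), (352, np.float64(-5.2), np.float64(53.0)), (356, np.float64(-3.3), np.float64(53.0)), (360, np.float64(-1.4), np.float64(53.0)), (364, np.float64(0.2), np.float64(54.0)), (368, np.float64(0.6), np.float64(58.0)), (372, np.float64(2.7), np.float64(57.0)), (376, np.float64(4.6), np.float64(57.0)), (380, np.float64(5.9), np.float64(58.0)), (384, np.float64(8.1), np.float64(58.0)), (388, np.float64(10.1), np.float64(57.0))]
```

View pics/z15.png

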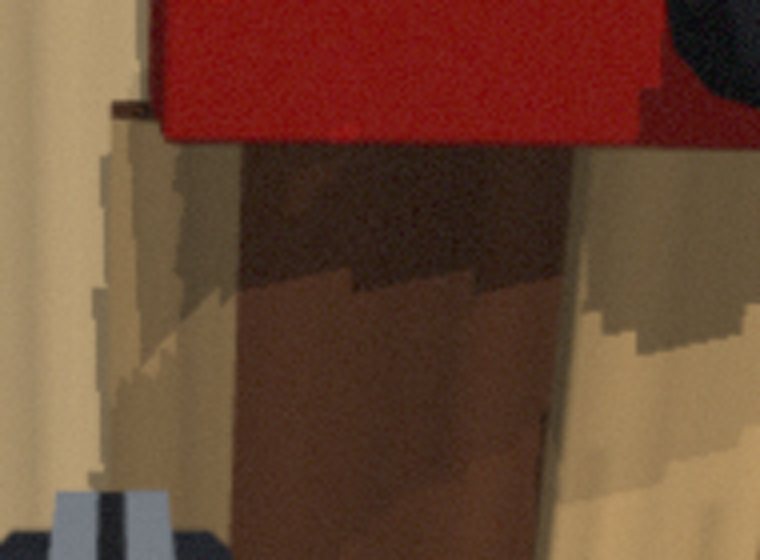

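The end view shows the block's left end tucked up to the red stop, whose face still reads Q≈0, so it hasn't moved. The back runs along the fence face (S≈0 at every row), the top is 52–53 mm up, and the push is steady. Handing in.

Run:
```python
from h import *
where();print(robot.finish_job());where()
```

```text
S -49.7 Q -54.0 z 43.3 F s -17.0 q -1.8 z 19.7 gap -0.0001 t 21.2 [-9.0190e+01  2.0000e-02 -1.0264e+02]
the job is handed in; nothing more can be done
None
the job is handed in; nothing more can be done
```

I put the offcut on the sled bed bevel up, facing away from the fence, and handed the job in at 21.2 s with the gripper still pushing. No verdict was reported.

To get there I gripped the larger dark block and set it down 35 mm short of the fence. I pushed it back to the fence, nudged its left end against the stop with about 12 N, and then pressed diagonally on the bevel.

**Last checks**
- **Push:** the wrist sensor read about 17 N into the fence and 19–20 N down, and stayed steady. After bed friction, that leaves an estimated 10 N on the fence. The contact forces on fence and bed were not measured directly.
- **Seating:** the back lies along the fence to within about 0.5 mm over the length I could see. The top reads 52–53 mm up, where 52 is expected.
- **Left end:** the yoke on top of the stop hides it, and the visible top stops about 1.7 mm short. I judged it tight from the 12 N nudge with no further motion and the right end reading about 110 mm from the stop.
- **Stop block:** it still reads at its measured place, within about 0.5 mm.
- **Other items:** I kept every move clear of the try square, pencil, mallet and jar, but did not re-measure them at the end.

**What differed from plan:** first contact was about 4 mm lower on the bevel than planned, because the fingertips seem to taper. I backed off, moved 3 mm up the bevel and pressed again.

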